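# Press down the inner plate of the coffee canister and close it

## Robot

A 6-joint arm with a two-finger parallel gripper is mounted at the origin on a cart in front of the work surface, level with it; the furniture and walls round the work are solid. World frame = base frame: x ahead of the robot, y to its left, z up, the work surface at z = 0. Lengths are in mm, angles in rad, forces in N, time in s.
With the tool pointing down it reaches from about 300 to 850 mm from the base axis. Payload 5.4 kg.
Tool frame: the origin (TCP) lies on the centre line of the jaws, within the pads' length; the fingertips stand arm.tip_extent ahead of it and the grasp point (between the pads) is the TCP (arm.tip_extent is the distance from the TCP to the fingertips, in mm); z points along the fingers, y is the line along which they close (so a half turn about z gives the same grasp; the last joint's range is limited). The gripper opens to 85 mm and grips with 20 to 120 N. Pads are 22 mm wide; open, the fingers measure 114 mm over their backs; the gripper's body (76 mm by 85 mm) begins 54 mm behind the grasp point. The pads swing forward as they close: fully open they stand 13 mm farther back than shut.
Start: joints at [-1.376, 0.158, 1.597, -0, 1.386, -0.21], TCP at [226.43, -528.522, 226.599] pointing down, gripper open.
Joint ranges: [-2.91, 2.91], [-0.94, 2.29], [0.18, 2.7], [-1.29, 4.43], [0.17, 2.64], [-3, 3]. Speed limits (rad/s): [2.57, 2.57, 3.14, 3.14, 3.14, 3.14].

## Interface

Orientations are given as a unit quaternion [w, x, y, z].
In Python, from plant import arm gives the robot as it stands. The module is installed in compiled form; this text tells all that it offers.
- The arm moves only by the tool send_rows, never from a script. Its argument "commands" is a list of rows, each a list of 3 entries, a list of its own where there are three numbers: the shift along the tool's x, y, z as a fraction of full scale, then the turn, a rotation vector about the tool's x, y, z as a fraction of full scale, then the opening, from 0 (shut) to 1 (fully open). In form: [[[tx, ty, tz], [wx, wy, wz], jaw], ...]. A call has 1 to 20 rows; each row shifts and turns the commanded pose from where the row before left it, along the tool's axes as they then stand; what a row does not reach is not made up. Full scale, the value 1, is 20 mm for a shift and 5 degrees for a turn. A row lasts 1/10 s, in which the tool goes at most 50 mm and 8.59 degrees, less where a joint would pass 70% of its speed; a pose out of reach is approached as far as the arm can. A call with a number of a shift or a turn outside -1 to 1 is refused whole. A call with a gripper value outside its range is refused whole. The fingers move at their own pace and stop on an object; the grip force is fixed at half the most. Time passes only in rows, so rows that do not move let the fingers close. It gives the time, the measured TCP pose, the force, the opening and the grip force at its end, in the units of the state.
- arm.get_state(): the state, without advancing time (a new reading comes with each control period).
- arm.get_image(name): name is "scene" or "top"; returns a dict with "color" (480x640x3 uint8, red, green, blue), "intrinsics" (3x3 intrinsics, pixels), "k1" (the pictures are not rectified: a ray, as slopes to the right and down, at radius r is drawn at 1 + k1 r^2 times it, then the intrinsics apply), "world_to_cam" (4x4, takes a point from world to camera coordinates). Camera axes: x right, y up, looking along -z (the intrinsics and any distortion apply to the point x, -y, -z); pixel columns grow to the right and rows downward; lengths in mm; the calibration is good to about 2 mm. A picture is of the moment at which its call begins. There is no depth.
- arm.hand_in(): hands the job in; it is judged then, once.
The state is a dict: "time": time; "qpos": joint angles; "dq": joint speeds; "joint_torque": joint torques, N m; "tcp_pos": TCP position; "tool_rot": TCP orientation; "contact_force": force on the tool from outside, world axes, zero at the start; "wrist_torque": the same for the moment, N m; "width": finger opening in mm; "finger_force": force on a finger pad.
Only numpy, scipy, OpenCV 4.12 (cv2) and the standard library are available. Lean on these libraries where they do the work, as an engineer would, in place of code of your own. Each camera call takes 0.05 s, during which the arm holds its last target. There are 200 camera calls.

## Task

Close up the open coffee canister. With the tamper, press its sprung inner plate straight down until it bottoms out level (use only the tamper on the plate, not your fingers), then stand the tamper upright with its whole base on the round mat and set the wooden lid squarely on the canister with its plug inside the rim. Put things down rather than dropping them, and leave the mill, cup, jug and shaker where they are.

Things in the scene. Friction and masses are not known exactly. Their poses are not given: they have to be found in the camera images.
- canister: open round white ceramic canister, fixed to the worktop, upright; 92 mm outer diameter, 85 mm high, inner diameter 84 mm (wall 4 mm). Origin: centre of its underside; z up
- press_plate (a joint): travel of the flat round steel inner plate down inside the canister, m: 0 = its top 12 mm below the rim, 0.026 = bottomed out on a hard stop, top 38 mm below the rim. It starts between 0 and 0.008. A spring (150 N/m) and a tight lip seal (7 N) resist: 7 N at the top to 11 N at the bottom; the seal holds it where it is left. Also tips on a central gimbal, up to 0.12 rad any way, and stays as tipped
- plate_top (a point): centre of the flat top of the inner plate, on its gimbal (the 77 mm steel disc, 82 mm with its black lip); its z is the plate's normal. Starts 0.06 to 0.11 rad askew; a tamper held upright and pressed down near the centre (within about 15 mm) brings it flat against the tamper's base, so it ends as level as the tamper is held
- tamper: loose coffee tamper, 0.38 kg, standing on its flat base: metal base 58 mm in diameter, dark wooden knob above it, at most 36 mm in diameter, from 30 to 87 mm above the underside (narrow below, widest in its upper part, about 34 mm at 66 mm). Grasp the knob; gripped off-centre it can tip a few hundredths of a radian in the fingers. Origin: centre of the flat underside; z up along the knob
- lid: loose round wooden lid, 0.14 kg, standing upright on the worktop on its black plug. From below: plug 77 mm diameter x 6 mm, wooden disc 96 mm diameter x 8 mm, knob 24 mm diameter from 14 to 42 mm above the underside. Origin: centre of the plug's underside; z up. Seated on the canister its origin is 79 mm above the canister's origin
- mat: round cork mat fixed on the worktop, 100 mm diameter, 4 mm thick. Origin: centre of its underside, top at 4 mm
- pepper_mill: wooden pepper mill, 58 x 170 mm, a bystander; origin: centre of its underside
- cup: white espresso cup, 62 x 89 x 52 mm, a bystander; origin: centre of its underside
- milk_jug: steel milk jug, 74 x 98 x 88 mm, a bystander; origin: centre of its underside
- salt_shaker: glass salt shaker with a domed metal top, 44 x 90 mm, a bystander; origin: centre of its underside
- plate_pitch: the same inner plate as a body (origin at plate_top), z up along its normal
Not all that is in view belongs to the job. Leave any blue look-alike of the tamper alone. What is meant by the lid is not red, and is the larger of those in its own colour.

How it is judged:
By the outcome, as a careful person would: the job done as asked, in the order asked, and still so for the second after the job is handed in, with the robot touching nothing.
It also fails if it takes over 69 s, if anything falls off the work surface, if the arm or the gripper's body presses on something with over 40 N, if the wrist force passes 120 N, or if a joint passes its speed limit or range.

## Working session

There is one attempt and no reset: what is moved stays moved. The work goes in short steps, Python scripts to look and compute and a tool call to move; the robot and the scene stay as the last step left them, time stands still between calls to the robot, and variables do not carry over. Pictures are saved under pics/ and viewed, at most 10 in all, crops included, and the job is handed in when it is done.

Besides the shell and the picture viewer there is one more tool, called after "Call:" by a JSON object that holds its "method" and its "body", one argument or row to a line. send_rows: Moves the arm, as the interface text tells. Its arguments: {"type":"object","properties":{"commands":{"type":"array","items":{"type":"array"}}},"required":["commands"]}

```bash
mkdir -p pics; cat > h.py <<'E'
import numpy as np, cv2, pickle
from scipy.optimize import least_squares
def snap(name,tag):
    from plant import arm
    d=arm.get_image(name); pickle.dump(d,open(f'pics/{tag}.pkl','wb'))
    cv2.imwrite(f'pics/{tag}.png',d['color'][:,:,::-1]); return d
def load(tag): return pickle.load(open(f'pics/{tag}.pkl','rb'))
def proj(d,P):
    P=np.atleast_2d(P); W=d['world_to_cam']; c=P@W[:3,:3].T+W[:3,3]
    s=np.c_[c[:,0]/-c[:,2], -c[:,1]/-c[:,2]]
    s=s*(1+d['k1']*(s**2).sum(1,keepdims=True)); K=np.array(d['intrinsics'])
    return np.c_[s[:,0]*K[0,0]+K[0,2], s[:,1]*K[1,1]+K[1,2]]
def atz(d,uv,z):
    return least_squares(lambda p:(proj(d,[p[0],p[1],z])[0]-uv),[450,0]).x
def tri(obs):
    r=least_squares(lambda p:np.concatenate([proj(d,p)[0]-np.array(uv) for d,uv in obs]),[450,0,30]); return r.x, abs(r.fun).max()
E
python3 - <<'E'
from h import *
from plant import arm
a=snap('scene','s0');b=snap('top','t0')
for d in(a,b):
    W=d['world_to_cam'];print(np.round(-W[:3,:3].T@W[:3,3]),np.round(W[:3,:3],2).tolist(),d['k1'],d['intrinsics'])
print(arm.get_state(),arm.tip_extent)
E
```

```text
[    6. -1272.   625.] [[0.91, -0.4, 0.03], [0.14, 0.37, 0.92], [-0.38, -0.84, 0.39]] 0.006958329049111292 [[516.56827832   0.         326.46711559]
 [  0.         516.56827832 246.56157728]
 [  0.           0.           1.        ]]
[ 420. -113. 1506.] [[0.01, -1.0, -0.02], [1.0, 0.01, 0.09], [-0.09, -0.02, 1.0]] -0.08952878001745583 [[494.26619578   0.         320.34269056]
 [  0.         494.26619578 234.25288296]
 [  0.           0.           1.        ]]
{'time': 0.1, 'qpos': array([-1.37610237e+00,  1.58995114e-01,  1.59810088e+00,  2.62421037e-05,
        1.38619408e+00, -2.10084678e-01]), 'dq': array([-0.00079151, -0.00173101, -0.00383576, -0.00065872,  0.00050512,
        0.00053734]), 'joint_torque': array([ 5.18553425e-04, -3.96994007e+01, -3.32334244e+01, -1.48899858e-04,
        4.38394010e-03,  3.80581071e-06]), 'tcp_pos': array([ 226.33269476, -527.99161417,  225.71297187]), 'tool_rot': array([-8.48583526e-04,  9.79589230e-01,  2.01008009e-01,  1.94267349e-05]), 'contact_force': array([ 0.00927344, -0.39227269,  0.27353378]), 'wrist_torque': array([-0.03132337, -0.00210242,  0.04202766]), 'finger_force': 0.0, 'width': 85.53266339467883} 19.0
```

View pics/s0.png

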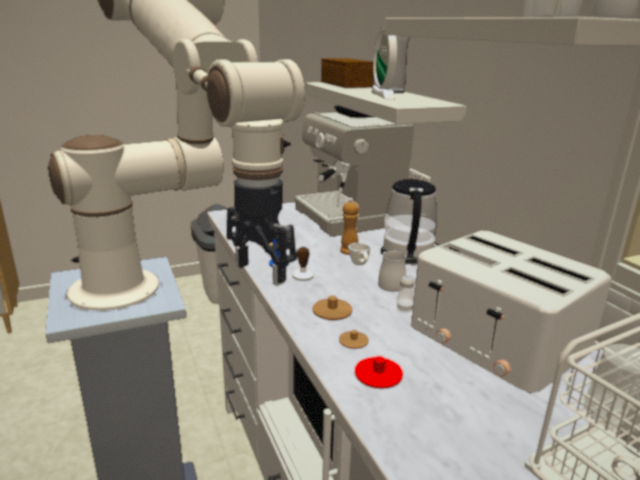

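View pics/t0.png

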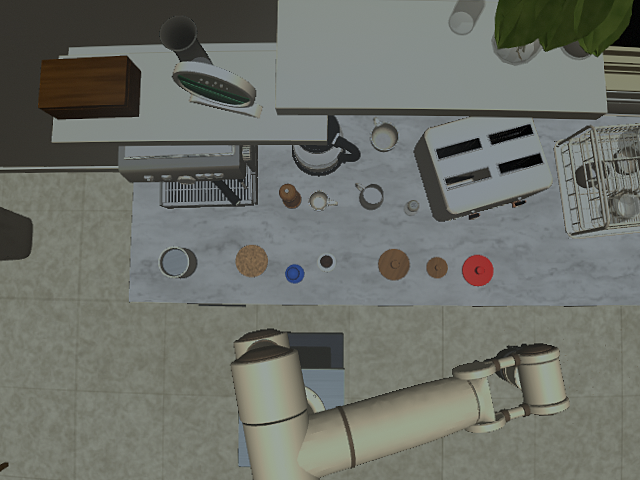

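Candidates for the tamper are dark knob/metal base at top (326,262), scene (303,258), and the blue one at (295,273), which is excluded. Candidates for the lid are the large brown one at (394,264), the small brown one at (437,267) and the red one at (478,270). I choose the dark tamper and the large brown lid. The canister is at (177,262) and the mat at (251,261). One close crop will check this.

```bash
python3 - <<'E'
from h import *
t=load('t0')['color'][:,:,::-1];s=load('s0')['color'][:,:,::-1]
f=lambda im,x,y,w,h,k:cv2.resize(im[y:y+h,x:x+w],None,fx=k,fy=k,interpolation=cv2.INTER_CUBIC)
A=f(t,150,235,160,60,5);B=f(t,280,235,160,60,5)
C=f(s,255,225,130,130,3.6);C=cv2.copyMakeBorder(C[:,:468],0,0,0,332,cv2.BORDER_CONSTANT)
C=f(s,255,235,160,0+60,5) 
D=f(s,255,290,160,0+60,5)
cv2.imwrite('pics/c1.png',cv2.resize(np.vstack([A,B,C,D]),(400,600)) if 0 else np.vstack([cv2.resize(np.hstack([A,B]),(800,150)),cv2.resize(C,(800,300))])) 
cv2.imwrite('pics/c1.png',np.vstack([A,B]))
cv2.imwrite('pics/c2.png',np.vstack([C,D]))
E
```

```text
(no output)
```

View pics/c1.png

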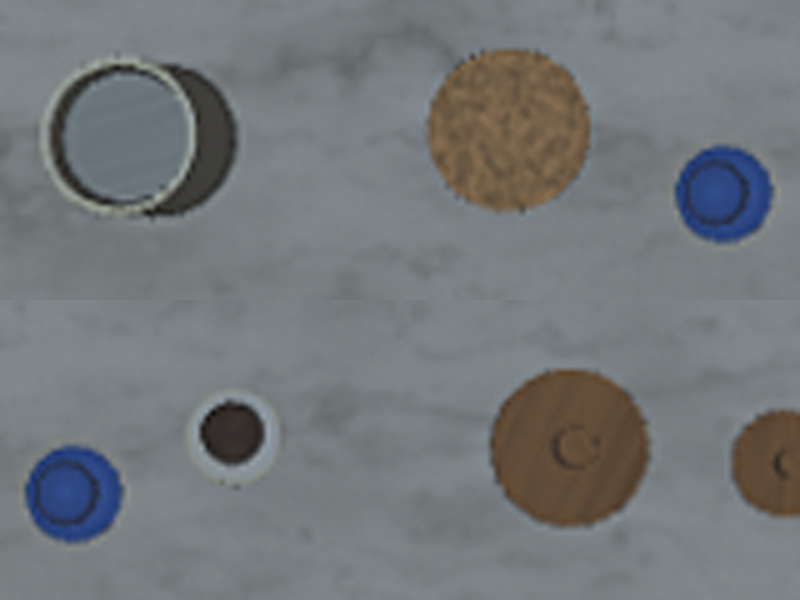

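View pics/c2.png

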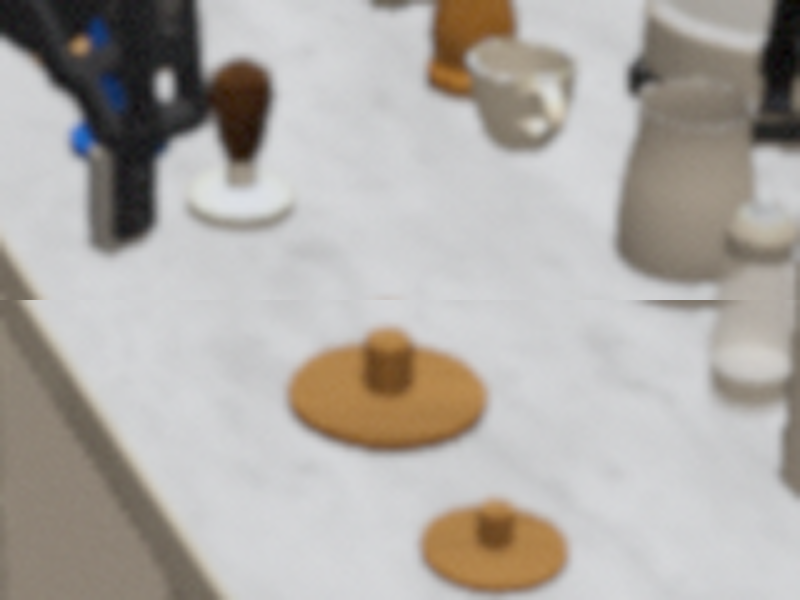

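The crop confirms it. The dark-knob tamper on its pale metal base is at top (326,262). The large brown lid is at top (393,264), clearly bigger than the one at (437,267). The canister rim is centred at (174,262) and the mat at (251,261). In the scene view the tamper knob is at (303,252), the lid knob top at (333,298), and the canister is hidden behind the gripper.

```bash
python3 - <<'E'
from h import *
a=load('s0');b=load('t0')
T=lambda u,v,ox=150,oy=235:(ox+(u+.5)/5-.5,oy+(v+.5)/5-.5)
print('mat',atz(b,T(509,130),4),'can rim',atz(b,T(120,137),85))
print('tamp base z8',atz(b,T(234,137,280),8),'knob z75',atz(b,T(232,133,280),75))
print('lid disc z14',atz(b,T(569,148,280),14),'knobtop z42',atz(b,T(577,147,280),42))
print('tamp knob tri',tri([(a,T(241,80,255)),(b,T(232,133,280))]))
print('tamp base tri',tri([(a,T(241,192,255)),(b,T(234,137,280))]))
print('lid disc tri',tri([(a,T(388,93,255,290)),(b,T(569,148,280))]))
print('lid knob tri',tri([(a,T(390,40,255,290)),(b,T(577,147,280))]))
# subpixel ellipse fits by colour
im=b['color'].astype(int)
hsv=cv2.cvtColor(b['color'],cv2.COLOR_RGB2HSV)
for n,(x0,y0,x1,y1),z in(('mat',(230,240,273,282),4),('lid',(374,244,414,284),14)):
    m=(hsv[y0:y1,x0:x1,1]>60)&((im[y0:y1,x0:x1,0]-im[y0:y1,x0:x1,2])>12)
    c=cv2.findContours(cv2.resize(m.astype('uint8')*255,None,fx=8,fy=8,interpolation=cv2.INTER_LINEAR)//128,0,1)[0]
    e=cv2.fitEllipse(max(c,key=len));ce=(np.array(e[0])+.5)/8-.5+[x0,y0];print(n,ce,np.array(e[1])/8,atz(b,ce,z))
E
```

```text
mat [471.67601437 125.47075188] can rim [462.24037655 340.96613675]
tamp base z8 [ 469.5216612  -103.33583747] knob z75 [ 469.60514208 -102.57237841]
lid disc z14 [ 464.38689408 -305.35547661] knobtop z42 [ 464.17915995 -306.4771391 ]
tamp knob tri (array([ 469.42640459, -102.53674642,   76.60697206]), np.float64(0.04239949163752499))
tamp base tri (array([ 469.5219613 , -103.39043231,   10.89895492]), np.float64(0.03177549946661884))
lid disc tri (array([ 464.83886783, -305.82796873,   11.6114597 ]), np.float64(0.125818717902348))
lid knob tri (array([ 464.50550048, -306.7759439 ,   40.67822586]), np.float64(0.09649666367613463))
mat [251.2936573  260.55126762] [31.85560608 32.08234406] [471.82120475 125.80028256]
lid [393.41241074 263.98265839] [30.71968269 31.14853477] [ 465.04170623 -305.39409503]
```

Call:
{"method": "send_rows", "body": {
  "commands": [
    [[0,0,0],[0,0,0.928],1],
    [[0,0,0],[0,0,0.928],1],
    [[0,0,0],[0,0,0.928],1],
    [[0,0,0],[0,0,0.928],1],
    [[0,0,0],[0,0,0.928],1],
    [[0.55,-0.96,0],[0,0,0],1],
    [[0.55,-0.96,0],[0,0,0],1],
    [[0.55,-0.96,0],[0,0,0],1],
    [[0.55,-0.96,0],[0,0,0],1],
    [[0.55,-0.96,0],[0,0,0],1],
    [[0.55,-0.96,0],[0,0,0],1],
    [[0.55,-0.96,0],[0,0,0],1],
    [[0.55,-0.96,0],[0,0,0],1],
    [[0.55,-0.96,0],[0,0,0],1],
    [[0.55,-0.96,0],[0,0,0],1],
    [[0.55,-0.96,0],[0,0,0],1],
    [[0.55,-0.96,0],[0,0,0],1],
    [[0,0,0],[0,0,0],1]
  ]
}}

```text
time: 1.9
tcp_pos: [359.1, -296.2, 226.1]
tool_rot: [-0.001, 1.0, 0.001, -0.0]
contact_force: [0.2, -0.6, -0.5]
width: 85.6
finger_force: 0.0
```

Call:
{"method": "send_rows", "body": {
  "commands": [
    [[0.55,-0.966,0],[0,0,0],1],
    [[0.55,-0.966,0],[0,0,0],1],
    [[0.55,-0.966,0],[0,0,0],1],
    [[0.55,-0.966,0],[0,0,0],1],
    [[0.55,-0.966,0],[0,0,0],1],
    [[0.55,-0.966,0],[0,0,0],1],
    [[0.55,-0.966,0],[0,0,0],1],
    [[0.55,-0.966,0],[0,0,0],1],
    [[0.55,-0.966,0],[0,0,0],1],
    [[0.55,-0.966,0],[0,0,0],1],
    [[0,0,0.9],[0,0,0],1],
    [[0,0,0.9],[0,0,0],1],
    [[0,0,0.9],[0,0,0],1],
    [[0,0,0],[0,0,0],1],
    [[0,0,0],[0,0,0],1]
  ]
}}

```text
time: 3.4
tcp_pos: [468.4, -105.5, 172.7]
tool_rot: [-0.0, 1.0, -0.0, -0.0]
contact_force: [-0.5, -0.5, 0.2]
width: 85.6
finger_force: 0.0
```

```bash
python3 - <<'E'
from h import *
s=snap('scene','s1');t=snap('top','t1')
f=lambda im,x,y,w,h,k:cv2.resize(im[y:y+h,x:x+w,::-1],None,fx=k,fy=k,interpolation=cv2.INTER_CUBIC)
cv2.imwrite('pics/c3.png',f(s['color'],200,170,200,150,4))
print(proj(s,[[462,341,85],[471.7,125.6,4]]),proj(t,[469.5,-103,87]))
E
```

```text
[[252.63102629 199.07110143]
 [276.28578543 244.30077202]] [[326.12071585 261.09241146]]
```

View pics/c3.png

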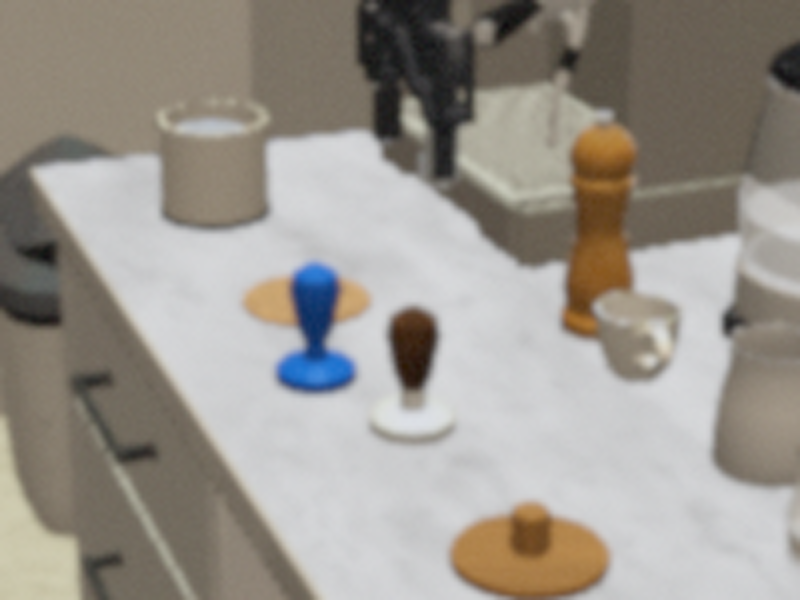

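The canister rim at crop (213,117), which is scene (253.1,199.1), agrees with the top-view estimate of (252.6,199.1), and the mat agrees too. Next I descend on the tamper.

Call:
{"method": "send_rows", "body": {
  "commands": [
    [[0.055,-0.12,0.5],[0,0,0],1],
    [[0,0,0.8],[0,0,0],1],
    [[0,0,0.8],[0,0,0],1],
    [[0,0,0.8],[0,0,0],1],
    [[0,0,0.8],[0,0,0],1],
    [[0,0,0.8],[0,0,0],1],
    [[0,0,0.5],[0,0,0],1],
    [[0,0,0.33],[0,0,0],1],
    [[0,0,0],[0,0,0],1],
    [[0,0,0],[0,0,0],0],
    [[0,0,0],[0,0,0],0],
    [[0,0,0],[0,0,0],0],
    [[0,0,0],[0,0,0],0],
    [[0,0,0],[0,0,0],0],
    [[0,0,0],[0,0,0],0],
    [[0,0,0],[0,0,0],0],
    [[0,0,0],[0,0,0],0]
  ]
}}

```text
time: 5.2
tcp_pos: [470.0, -102.6, 67.0]
tool_rot: [0.0, 1.0, 0.0, 0.0]
contact_force: [-1.7, 0.9, 5.3]
width: 30.5
finger_force: 58.2
```

Call:
{"method": "send_rows", "body": {
  "commands": [
    [[0,0,-0.2],[0,0,0],0],
    [[0,0,-0.5],[0,0,0],0],
    [[0,0,-0.8],[0,0,0],0],
    [[0,0,-0.9],[0,0,0],0],
    [[0,0,-0.9],[0,0,0],0],
    [[0,0,-0.9],[0,0,0],0],
    [[0,0,-0.8],[0,0,0],0],
    [[0,0,0],[0,0,0],0],
    [[0,0,0],[0,0,0],0]
  ]
}}

```text
time: 6.1
tcp_pos: [469.4, -102.5, 165.9]
tool_rot: [0.0, 1.0, -0.0, 0.0]
contact_force: [-0.1, -0.5, -3.5]
width: 30.1
finger_force: 58.2
```

```bash
python3 - <<'E'
from h import *
from plant import arm
s=snap('scene','s2');st=arm.get_state();print(st['tcp_pos'],st['contact_force'],st['wrist_torque'],st['width'])
f=lambda im,x,y,w,h,k:cv2.resize(im[y:y+h,x:x+w,::-1],None,fx=k,fy=k,interpolation=cv2.INTER_CUBIC)
p=st['tcp_pos'];print(proj(s,[p,p-[0,0,66],p-[0,0,62]]))
cv2.imwrite('pics/c4.png',f(s['color'],265,180,80,80,7))
E
```

```text
[ 468.9392106  -102.24767524  165.14105085] [ 0.18747537  0.50138073 -3.63004209] [-0.04519782  0.02222303 -0.00076631] 30.374286101185028
[[302.93478015 219.21055814]
 [302.70688432 242.75017998]
 [302.72046843 241.34905005]]
```

View pics/c4.png

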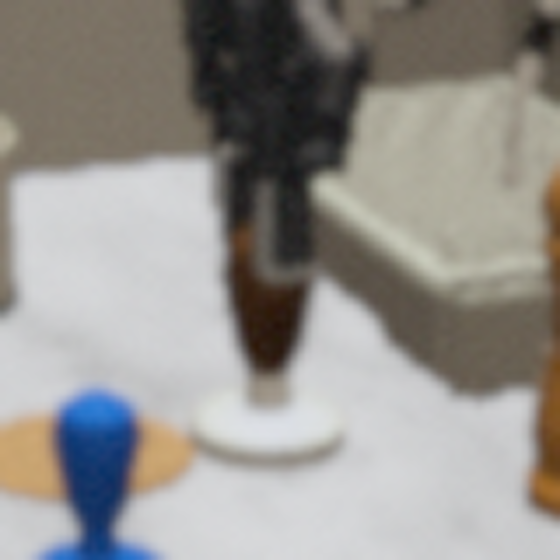

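The tamper hangs level. Its base is centred at crop (268,424), scene (303,241), as predicted for a grip about 66 mm above the underside. On to the canister.

Call:
{"method": "send_rows", "body": {
  "commands": [
    [[0,-0.3,-0.7],[0,0,0],0],
    [[0,-0.6,-0.5],[0,0,0],0],
    [[-0.02,-0.95,0],[0,0,0],0],
    [[-0.02,-0.95,0],[0,0,0],0],
    [[-0.02,-0.95,0],[0,0,0],0],
    [[-0.02,-0.95,0],[0,0,0],0],
    [[-0.02,-0.95,0],[0,0,0],0],
    [[-0.02,-0.95,0],[0,0,0],0],
    [[-0.02,-0.95,0],[0,0,0],0],
    [[-0.02,-0.95,0],[0,0,0],0],
    [[-0.02,-0.95,0],[0,0,0],0],
    [[-0.02,-0.95,0],[0,0,0],0],
    [[-0.02,-0.95,0],[0,0,0],0],
    [[-0.02,-0.95,0],[0,0,0],0],
    [[-0.02,-0.95,0],[0,0,0],0],
    [[-0.02,-0.95,0],[0,0,0],0],
    [[-0.02,-0.95,0],[0,0,0],0],
    [[-0.02,-0.95,0],[0,0,0],0],
    [[-0.02,-0.95,0],[0,0,0],0],
    [[-0.02,-0.95,0],[0,0,0],0]
  ]
}}

```text
time: 8.15
tcp_pos: [461.9, 259.2, 190.8]
tool_rot: [-0.0, 1.0, 0.0, 0.0]
contact_force: [-0.5, 0.1, -2.9]
width: 30.5
finger_force: 58.4
```

Call:
{"method": "send_rows", "body": {
  "commands": [
    [[0,-0.95,0],[0,0,0],0],
    [[0,-0.95,0],[0,0,0],0],
    [[0,-0.85,0],[0,0,0],0],
    [[0,-0.6,0],[0,0,0],0],
    [[0,-0.4,0],[0,0,0],0],
    [[0,-0.2,0],[0,0,0],0],
    [[0,0,0],[0,0,0],0],
    [[0,0,0],[0,0,0],0]
  ]
}}

```text
time: 8.95
tcp_pos: [462.5, 336.0, 189.9]
tool_rot: [0.0, 1.0, -0.0, -0.0]
contact_force: [-0.8, 0.2, -3.7]
width: 30.3
finger_force: 58.4
```

```bash
python3 - <<'E'
from h import *
from plant import arm
s=snap('scene','s3');st=arm.get_state();print({k:np.round(st[k],4) for k in('tcp_pos','tool_rot','contact_force','wrist_torque','width')})
cv2.imwrite('pics/c5.png',cv2.resize(s['color'][140:230,210:310,::-1],None,fx=6.5,fy=6.5,interpolation=cv2.INTER_CUBIC))
E
```

```text
{'tcp_pos': array([462.5444, 335.8867, 189.9545]), 'tool_rot': array([ 2.e-04,  1.e+00, -4.e-04, -1.e-04]), 'contact_force': array([ 0.062 , -0.3479, -3.5392]), 'wrist_torque': array([ 0.032 ,  0.0032, -0.0465]), 'width': np.float64(30.5548)}
```

View pics/c5.png

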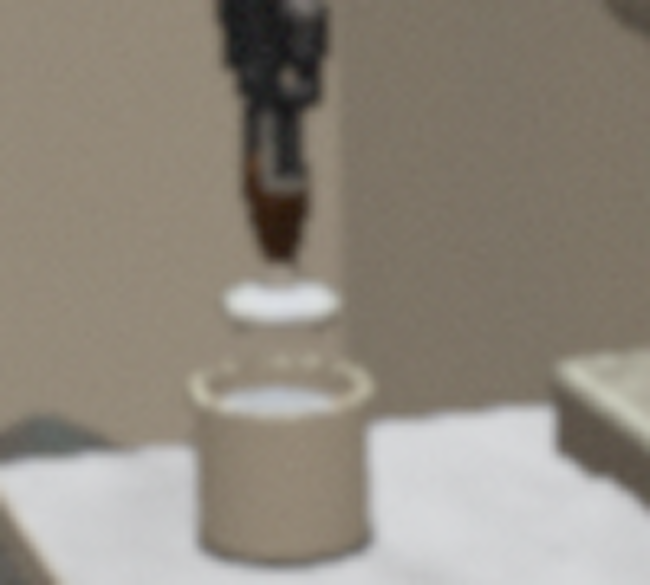

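The base sits level and centred over the rim (crop (280,303) above the rim centre at (281,385)). I shift 5 mm in y and descend.

Call:
{"method": "send_rows", "body": {
  "commands": [
    [[0,-0.25,0],[0,0,0],0],
    [[0,0,0.4],[0,0,0],0],
    [[0,0,0.6],[0,0,0],0],
    [[0,0,0.6],[0,0,0],0],
    [[0,0,0.4],[0,0,0],0],
    [[0,0,0.2],[0,0,0],0],
    [[0,0,0.2],[0,0,0],0],
    [[0,0,0.2],[0,0,0],0],
    [[0,0,0.2],[0,0,0],0],
    [[0,0,0.2],[0,0,0],0],
    [[0,0,0],[0,0,0],0]
  ]
}}

```text
time: 10.1
tcp_pos: [463.1, 341.7, 130.7]
tool_rot: [-0.0, 1.0, -0.0, 0.001]
contact_force: [0.3, -0.6, 0.3]
width: 30.3
finger_force: 59.2
```

Call:
{"method": "send_rows", "body": {
  "commands": [
    [[0,0,0.15],[0,0,0],0],
    [[0,0,0.15],[0,0,0],0],
    [[0,0,0.15],[0,0,0],0],
    [[0,0,0],[0,0,0],0]
  ]
}}

```text
time: 10.5
tcp_pos: [462.9, 341.7, 121.4]
tool_rot: [-0.0, 1.0, -0.0, 0.001]
contact_force: [0.4, -1.0, 3.9]
width: 30.6
finger_force: 59.6
```

Call:
{"method": "send_rows", "body": {
  "commands": [
    [[0,0,0.1],[0,0,0],0],
    [[0,0,0.1],[0,0,0],0],
    [[0,0,0],[0,0,0],0]
  ]
}}

```text
time: 10.8
tcp_pos: [462.9, 341.7, 117.5]
tool_rot: [-0.0, 1.0, -0.0, 0.001]
contact_force: [0.8, -1.1, 3.3]
width: 30.5
finger_force: 59.8
```

Call:
{"method": "send_rows", "body": {
  "commands": [
    [[0,0,0.1],[0,0,0],0],
    [[0,0,0.1],[0,0,0],0],
    [[0,0,0],[0,0,0],0]
  ]
}}

```text
time: 11.1
tcp_pos: [463.1, 341.7, 113.9]
tool_rot: [-0.0, 1.0, -0.0, 0.001]
contact_force: [0.8, -1.4, 6.0]
width: 30.6
finger_force: 60.3
```

Call:
{"method": "send_rows", "body": {
  "commands": [
    [[0,0,0.08],[0,0,0],0],
    [[0,0,0],[0,0,0],0]
  ]
}}

```text
time: 11.3
tcp_pos: [464.1, 341.9, 113.8]
tool_rot: [-0.001, 1.0, 0.0, 0.002]
contact_force: [-0.6, -2.4, 12.0]
width: 30.6
finger_force: 61.4
```

Call:
{"method": "send_rows", "body": {
  "commands": [
    [[0,0,0.08],[0,0,0],0],
    [[0,0,0],[0,0,0],0]
  ]
}}

```text
time: 11.5
tcp_pos: [465.2, 342.1, 113.6]
tool_rot: [-0.001, 1.0, 0.0, 0.003]
contact_force: [-1.3, -2.6, 16.9]
width: 30.4
finger_force: 62.4
```

The plate has bottomed out: z stopped at 113.8 while the force kept rising. I relax the press, then lift.

Call:
{"method": "send_rows", "body": {
  "commands": [
    [[0,0,-0.08],[0,0,0],0],
    [[0,0,-0.08],[0,0,0],0],
    [[0,0,0],[0,0,0],0],
    [[0,0,-0.1],[0,0,0],0],
    [[0,0,-0.3],[0,0,0],0],
    [[0,0,-0.8],[0,0,0],0],
    [[0,0,-0.9],[0,0,0],0],
    [[0,0,-0.9],[0,0,0],0],
    [[0,0,-0.8],[0,0,0],0],
    [[0,0.3,0],[0,0,0],0],
    [[0.05,0.7,0],[0,0,0],0],
    [[0.05,0.9,0],[0,0,0],0],
    [[0.05,0.9,0],[0,0,0],0],
    [[0.05,0.9,0],[0,0,0],0],
    [[0.05,0.9,0],[0,0,0],0],
    [[0.05,0.9,0],[0,0,0],0],
    [[0.05,0.9,0],[0,0,0],0],
    [[0.05,0.9,0],[0,0,0],0],
    [[0.05,0.9,0],[0,0,0],0],
    [[0,0.9,0],[0,0,0],0]
  ]
}}

```text
time: 13.5
tcp_pos: [469.9, 157.6, 186.9]
tool_rot: [0.0, 1.0, -0.0, -0.002]
contact_force: [-0.5, -0.2, -3.5]
width: 30.3
finger_force: 58.4
```

Call:
{"method": "send_rows", "body": {
  "commands": [
    [[0,0.9,0],[0,0,0],0],
    [[0,0.6,0],[0,0,0],0],
    [[0,0.2,0],[0,0,0],0],
    [[0,0,0],[0,0,0],0],
    [[0,0,0],[0,0,0],0]
  ]
}}

```text
time: 14.0
tcp_pos: [471.2, 125.8, 188.7]
tool_rot: [-0.0, 1.0, 0.0, -0.0]
contact_force: [-0.2, -0.2, -3.6]
width: 30.7
finger_force: 58.5
```

```bash
python3 - <<'E'
from h import *
s=snap('scene','s4');t=snap('top','t4')
f=lambda im,x,y,w,h,k:cv2.resize(im[y:y+h,x:x+w,::-1],(int(w*k),int(h*k)),interpolation=cv2.INTER_CUBIC)
cv2.imwrite('pics/c6.png',np.hstack([f(s['color'],230,170,80,80,5),f(t['color'],150,222,80,80,5)]))
E
```

```text
(no output)
```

View pics/c6.png

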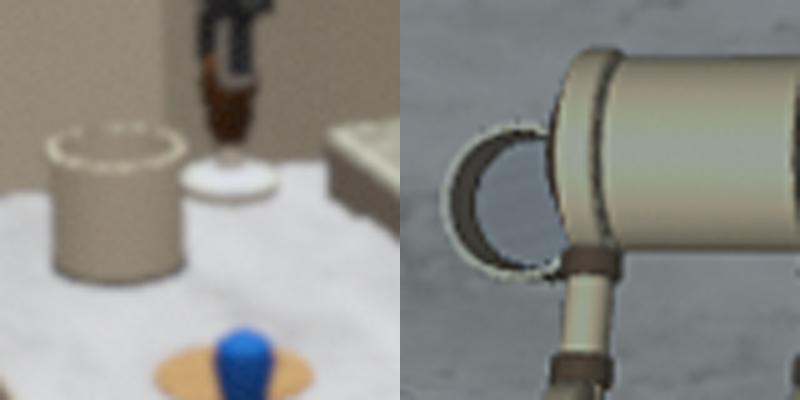

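In the scene view the plate is out of sight, deep below the rim. The tamper hangs upright with its base at crop (230,180). Next I lower it onto the mat.

Call:
{"method": "send_rows", "body": {
  "commands": [
    [[0,0,0.5],[0,0,0],0],
    [[0,0,0.9],[0,0,0],0],
    [[0,0,0.9],[0,0,0],0],
    [[0,0,0.9],[0,0,0],0],
    [[0,0,0.9],[0,0,0],0],
    [[0,0,0.7],[0,0,0],0],
    [[0,0,0.5],[0,0,0],0],
    [[0,0,0.25],[0,0,0],0],
    [[0,0,0.1],[0,0,0],0],
    [[0,0,0.05],[0,0,0],0],
    [[0,0,0],[0,0,0],0]
  ]
}}

```text
time: 15.2
tcp_pos: [471.9, 125.5, 75.5]
tool_rot: [-0.0, 1.0, -0.0, 0.001]
contact_force: [0.2, -0.3, -2.2]
width: 30.6
finger_force: 58.5
```

Call:
{"method": "send_rows", "body": {
  "commands": [
    [[0,0,0.05],[0,0,0],0],
    [[0,0,0.05],[0,0,0],0],
    [[0,0,0],[0,0,0],0]
  ]
}}

```text
time: 15.5
tcp_pos: [471.4, 125.5, 73.0]
tool_rot: [-0.0, 1.0, -0.0, 0.0]
contact_force: [-0.8, -0.0, -3.1]
width: 30.6
finger_force: 58.5
```

Call:
{"method": "send_rows", "body": {
  "commands": [
    [[0,0,0.06],[0,0,0],0],
    [[0,0,0.04],[0,0,0],0],
    [[0,0,0],[0,0,0],0]
  ]
}}

```text
time: 15.8
tcp_pos: [471.6, 125.4, 71.1]
tool_rot: [0.0, 1.0, -0.0, 0.0]
contact_force: [0.7, -0.0, -2.1]
width: 30.3
finger_force: 58.7
```

Call:
{"method": "send_rows", "body": {
  "commands": [
    [[0,0,0.03],[0,0,0],0],
    [[0,0,0],[0,0,0],0]
  ]
}}

```text
time: 16.0
tcp_pos: [471.8, 125.4, 71.1]
tool_rot: [0.0, 1.0, -0.0, 0.0]
contact_force: [-2.1, -1.1, 3.5]
width: 30.6
finger_force: 59.9
```

Touchdown on the mat: the force rose and z stopped at 71.1. I release, rise, and head for the lid.

Call:
{"method": "send_rows", "body": {
  "commands": [
    [[0,0,0],[0,0,0],0.6],
    [[0,0,0],[0,0,0],1],
    [[0,0,0],[0,0,0],1],
    [[0,0,0],[0,0,0],1],
    [[0,0,-0.3],[0,0,0],1],
    [[0,0,-0.7],[0,0,0],1],
    [[0,0,-0.9],[0,0,0],1],
    [[0,0,-0.9],[0,0,0],1],
    [[0,0,-0.9],[0,0,0],1],
    [[0,0.4,-0.8],[0,0,0],1],
    [[0,0.9,-0.3],[0,0,0],1],
    [[-0.02,0.97,0],[0,0,0],1],
    [[-0.02,0.97,0],[0,0,0],1],
    [[-0.02,0.97,0],[0,0,0],1],
    [[-0.02,0.97,0],[0,0,0],1],
    [[-0.02,0.97,0],[0,0,0],1],
    [[-0.02,0.97,0],[0,0,0],1],
    [[-0.02,0.97,0],[0,0,0],1],
    [[-0.02,0.97,0],[0,0,0],1],
    [[-0.02,0.97,0],[0,0,0],1]
  ]
}}

```text
time: 18.0
tcp_pos: [467.8, -76.0, 166.9]
tool_rot: [0.0, 1.0, -0.0, 0.0]
contact_force: [0.6, -0.4, -0.8]
width: 85.3
finger_force: 0.0
```

Call:
{"method": "send_rows", "body": {
  "commands": [
    [[-0.02,0.97,0],[0,0,0],1],
    [[-0.02,0.97,0],[0,0,0],1],
    [[-0.02,0.97,0],[0,0,0],1],
    [[-0.02,0.97,0],[0,0,0],1],
    [[-0.02,0.97,0],[0,0,0],1],
    [[-0.02,0.97,0],[0,0,0],1],
    [[-0.02,0.97,0],[0,0,0],1],
    [[-0.02,0.97,0],[0,0,0],1],
    [[-0.02,0.97,0],[0,0,0],1],
    [[0,0.97,0],[0,0,0],1],
    [[0,0.97,0.3],[0,0,0],1],
    [[0,0.5,0.6],[0,0,0],1],
    [[0,0,0.8],[0,0,0],1],
    [[0,0,0.6],[0,0,0],1],
    [[0,0,0],[0,0,0],1],
    [[0,0,0],[0,0,0],1]
  ]
}}

```text
time: 19.6
tcp_pos: [464.1, -298.1, 120.1]
tool_rot: [-0.0, 1.0, 0.0, -0.0]
contact_force: [-0.2, 0.1, 0.1]
width: 86.0
finger_force: 0.0
```

```bash
python3 - <<'E'
from h import *
s=snap('scene','s5');t=snap('top','t5')
f=lambda im,x,y,w,h,k:cv2.resize(im[y:y+h,x:x+w,::-1],(int(w*k),int(h*k)),interpolation=cv2.INTER_CUBIC)
cv2.imwrite('pics/c7.png',np.vstack([f(t['color'],150,230,133,60,6),f(s['color'],230,190,133,40,6)]))
E
```

```text
(no output)
```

View pics/c7.png

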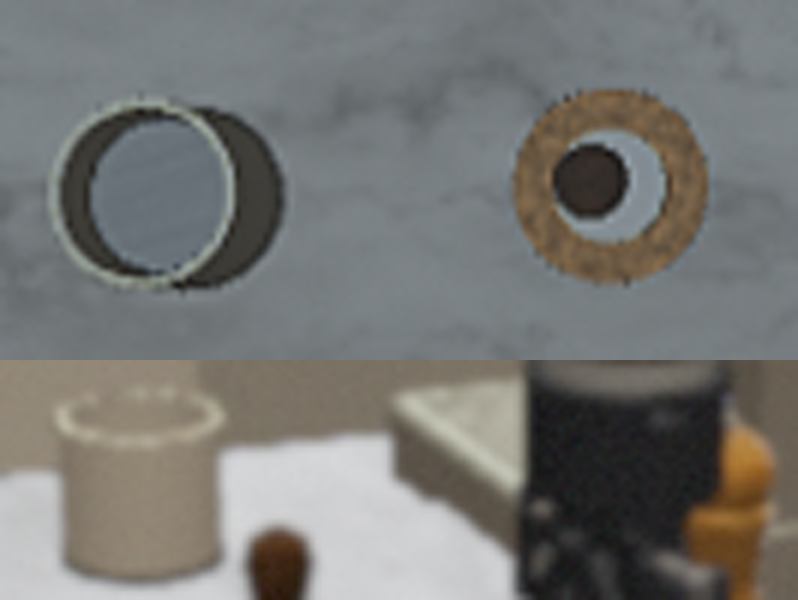

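The tamper stands on the mat: base centred at crop (610,185) against mat centre (612,186), with the knob shifted only by perspective. The plate is deep and evenly shaded, and the rim centre is unchanged at (173.5,261.8). Next is the lid knob.

Call:
{"method": "send_rows", "body": {
  "commands": [
    [[0.03,0.4,0.5],[0,0,0],1],
    [[0,0,0.8],[0,0,0],1],
    [[0,0,0.9],[0,0,0],1],
    [[0,0,0.9],[0,0,0],1],
    [[0,0,0.6],[0,0,0],1],
    [[0,0,0.35],[0,0,0],1],
    [[0,0,0],[0,0,0],1],
    [[0,0,0],[0,0,0],0],
    [[0,0,0],[0,0,0],0],
    [[0,0,0],[0,0,0],0],
    [[0,0,0],[0,0,0],0],
    [[0,0,0],[0,0,0],0],
    [[0,0,0],[0,0,0],0],
    [[0,0,0],[0,0,0],0],
    [[0,0,0],[0,0,0],0]
  ]
}}

```text
time: 21.2
tcp_pos: [464.8, -306.5, 39.4]
tool_rot: [-0.0, 1.0, -0.0, -0.0]
contact_force: [0.3, -1.3, 1.1]
width: -0.1
finger_force: 0.0
```

```bash
python3 - <<'E'
from h import *
from plant import arm
s=snap('scene','s6');t=snap('top','t6');print(arm.get_state()['width'],arm.get_state()['finger_force'])
print(proj(s,[[464.8,-306.5,39],[464.8,-306.5,20]]))
f=lambda im,x,y,w,h,k:cv2.resize(im[y:y+h,x:x+w,::-1],(int(w*k),int(h*k)),interpolation=cv2.INTER_CUBIC)
cv2.imwrite('pics/c8.png',f(s['color'],280,250,110,82,7))
E
```

```text
-0.0482340153355257 0.0
[[332.55993082 298.15944422]
 [332.30589033 305.24202759]]
```

View pics/c8.png

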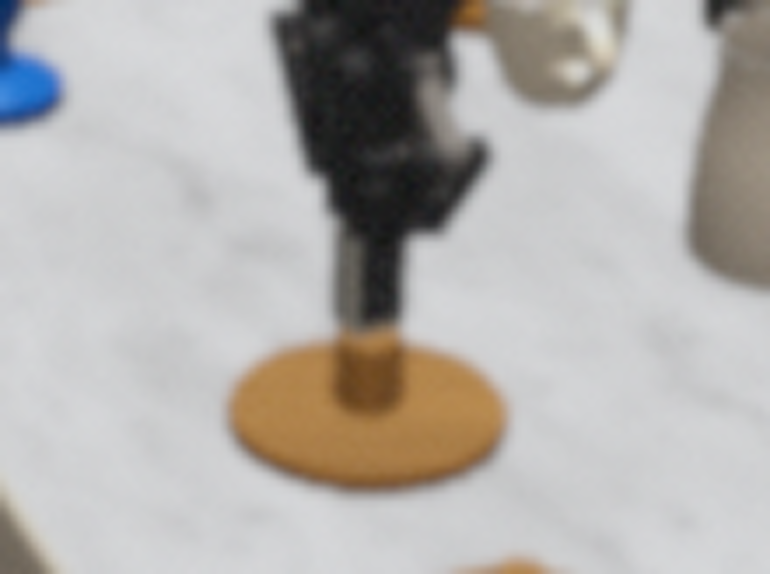

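The jaws shut empty. The fingertips, at crop (370,328), end right on top of the knob, so in practice they stand at about the TCP height, not 19 mm below it. The lid is undisturbed. I open, lower about 19 mm, and grip again.

Call:
{"method": "send_rows", "body": {
  "commands": [
    [[0,0,-0.3],[0,0,0],1],
    [[0,0,0],[0,0,0],1],
    [[0,0,0],[0,0,0],1],
    [[0,0,0],[0,0,0],1],
    [[0,0,0],[0,0,0],1],
    [[0,0,0],[0,0,0],1],
    [[0,0,0.6],[0,0,0],1],
    [[0,0,0.4],[0,0,0],1],
    [[0,0,0.2],[0,0,0],1],
    [[0,0,0.07],[0,0,0],1],
    [[0,0,0],[0,0,0],1]
  ]
}}

```text
time: 22.4
tcp_pos: [464.6, -306.4, 19.6]
tool_rot: [-0.0, 1.0, -0.0, -0.0]
contact_force: [-1.7, 0.5, 0.0]
width: 85.5
finger_force: 0.0
```

Call:
{"method": "send_rows", "body": {
  "commands": [
    [[0,0,0],[0,0,0],0],
    [[0,0,0],[0,0,0],0],
    [[0,0,0],[0,0,0],0],
    [[0,0,0],[0,0,0],0],
    [[0,0,0],[0,0,0],0],
    [[0,0,0],[0,0,0],0],
    [[0,0,0],[0,0,0],0]
  ]
}}

```text
time: 23.1
tcp_pos: [465.1, -306.8, 20.5]
tool_rot: [0.0, 1.0, -0.0, 0.0]
contact_force: [-0.4, -0.6, 3.9]
width: 21.6
finger_force: 59.1
```

Call:
{"method": "send_rows", "body": {
  "commands": [
    [[0,0,-0.3],[0,0,0],0],
    [[0,0,-0.7],[0,0,0],0],
    [[0,0,-0.9],[0,0,0],0],
    [[0,0,-0.9],[0,0,0],0],
    [[0,0,-0.9],[0,0,0],0],
    [[0,0,-0.9],[0,0,0],0],
    [[0,0,-0.9],[0,0,0],0],
    [[0,-0.3,-0.7],[0,0,0],0],
    [[0,-0.6,-0.4],[0,0,0],0],
    [[0,-0.9,0],[0,0,0],0],
    [[0,-0.9,0],[0,0,0],0],
    [[0,-0.9,0],[0,0,0],0],
    [[0,-0.9,0],[0,0,0],0],
    [[0,-0.9,0],[0,0,0],0],
    [[0,-0.9,0],[0,0,0],0],
    [[0,-0.9,0],[0,0,0],0],
    [[0,-0.9,0],[0,0,0],0],
    [[0,-0.9,0],[0,0,0],0],
    [[0,-0.9,0],[0,0,0],0],
    [[0,-0.9,0],[0,0,0],0]
  ]
}}

```text
time: 25.1
tcp_pos: [464.6, -89.0, 152.0]
tool_rot: [-0.0, 1.0, 0.0, 0.0]
contact_force: [-0.2, -0.7, -1.8]
width: 21.6
finger_force: 58.9
```

Call:
{"method": "send_rows", "body": {
  "commands": [
    [[0,-0.9,0],[0,0,0],0],
    [[0,-0.9,0],[0,0,0],0],
    [[0,-0.9,0],[0,0,0],0],
    [[0,-0.9,0],[0,0,0],0],
    [[0,-0.9,0],[0,0,0],0],
    [[0,-0.9,0],[0,0,0],0],
    [[0,-0.9,0],[0,0,0],0],
    [[0,-0.9,0],[0,0,0],0],
    [[0,-0.9,0],[0,0,0],0],
    [[0,-0.9,0],[0,0,0],0],
    [[0,-0.9,0],[0,0,0],0],
    [[0,-0.9,0],[0,0,0],0],
    [[0,-0.9,0],[0,0,0],0],
    [[0,-0.9,0],[0,0,0],0],
    [[0,-0.9,0],[0,0,0],0],
    [[0,-0.9,0],[0,0,0],0],
    [[0,-0.9,0],[0,0,0],0],
    [[0,-0.9,0],[0,0,0],0],
    [[0,-0.9,0],[0,0,0],0],
    [[0,-0.9,0],[0,0,0],0]
  ]
}}

```text
time: 27.1
tcp_pos: [464.0, 270.8, 151.9]
tool_rot: [0.0, 1.0, 0.0, -0.0]
contact_force: [-0.5, -0.6, -2.3]
width: 21.6
finger_force: 58.9
```

Call:
{"method": "send_rows", "body": {
  "commands": [
    [[0,-0.9,0],[0,0,0],0],
    [[0,-0.9,0],[0,0,0],0],
    [[0,-0.8,0],[0,0,0],0],
    [[0,-0.4,0],[0,0,0],0],
    [[0,0,0],[0,0,0],0],
    [[0,0,0],[0,0,0],0]
  ]
}}

```text
time: 27.7
tcp_pos: [464.7, 329.2, 151.9]
tool_rot: [0.0, 1.0, -0.0, -0.0]
contact_force: [0.1, 0.3, -2.2]
width: 21.7
finger_force: 59.0
```

Call:
{"method": "send_rows", "body": {
  "commands": [
    [[-0.09,-0.6,0],[0,0,0],0],
    [[0,0,0.5],[0,0,0],0],
    [[0,0,0.6],[0,0,0],0],
    [[0,0,0.5],[0,0,0],0],
    [[0,0,0.25],[0,0,0],0],
    [[0,0,0.1],[0,0,0],0],
    [[0,0,0],[0,0,0],0],
    [[0,0,0],[0,0,0],0]
  ]
}}

```text
time: 28.5
tcp_pos: [463.4, 341.5, 113.4]
tool_rot: [-0.0, 1.0, -0.0, 0.0]
contact_force: [-0.1, -0.7, -1.5]
width: 21.8
finger_force: 59.0
```

```bash
python3 - <<'E'
from h import *
from plant import arm
s=snap('scene','s7');p=arm.get_state()['tcp_pos'];print(p)
a=load('s0')
def fit(d,box):
    x0,y0,x1,y1=box;c=d['color'][y0:y1,x0:x1].astype(int);m=((c[...,0]-c[...,2])>50).astype('uint8')
    u=cv2.resize(m*255,None,fx=8,fy=8,interpolation=cv2.INTER_LINEAR);u=(u>127).astype('uint8')
    k=max(cv2.findContours(u,0,1)[0],key=cv2.contourArea);k=(k[:,0]+.5)/8-.5+[x0,y0]
    return k[:,0].min(),k[:,0].max(),k[:,1].max()
th=np.linspace(0,6.28,200)
def pred(d,c,z):
    q=np.vstack([proj(d,np.c_[c[0]+48*np.cos(th),c[1]+48*np.sin(th),0*th+zz]) for zz in(z+6,z+14)]);return q[:,0].min(),q[:,0].max(),q[:,1].max()
r=np.round
print('ref',r(fit(a,(300,285,365,325)),2),r(pred(a,(464.8,-306.2),0),2))
c=proj(s,[462.6,p[1],p[2]-12])[0].astype(int);print(c)
print('now',r(fit(s,(c[0]-25,c[1]-15,c[0]+28,c[1]+18)),2),r(pred(s,(p[0]-.3,p[1]),p[2]-20.5),2))
# left / right disc-edge rows for tilt, canister side edges by brightness
g=cv2.cvtColor(s['color'],cv2.COLOR_RGB2GRAY)
w=proj(s,[[462.6,341.2,40]])[0].astype(int);print(w,g[w[1],w[0]-24:w[0]+25].tolist())
w2=np.vstack([proj(s,np.c_[462.6+46*np.cos(th),341.2+46*np.sin(th),0*th+40])]);print(w2[:,0].min(),w2[:,0].max())
E
```

```text
[463.45954007 341.59685775 113.57145538]
ref [312.56 351.44 319.44] [311.84 352.45 320.97]
[252 194]
now [238.56 267.44 198.44] [238.17 267.21 199.4 ]
[253 211] [199, 197, 198, 199, 200, 200, 201, 202, 202, 199, 184, 151, 122, 121, 122, 124, 128, 131, 132, 134, 133, 134, 136, 135, 136, 137, 137, 135, 136, 135, 134, 134, 132, 129, 127, 126, 129, 162, 197, 212, 213, 213, 214, 212, 212, 212, 212, 213, 211]
239.43879118073858 266.8112693968329
```

The lid and canister silhouettes agree with prediction to within about 0.3 px, and the lid is over the canister. I lower it in.

Call:
{"method": "send_rows", "body": {
  "commands": [
    [[-0.03,0,0.2],[0,0,0],0],
    [[0,0,0.15],[0,0,0],0],
    [[0,0,0.1],[0,0,0],0],
    [[0,0,0],[0,0,0],0]
  ]
}}

```text
time: 28.95
tcp_pos: [462.1, 341.3, 103.5]
tool_rot: [0.0, 1.0, -0.0, -0.0]
contact_force: [-0.4, 0.4, -2.6]
width: 21.9
finger_force: 59.0
```

Call:
{"method": "send_rows", "body": {
  "commands": [
    [[0,0,0.08],[0,0,0],0],
    [[0,0,0.05],[0,0,0],0],
    [[0,0,0],[0,0,0],0]
  ]
}}

```text
time: 29.25
tcp_pos: [462.4, 341.4, 101.3]
tool_rot: [0.0, 1.0, -0.0, -0.0]
contact_force: [1.1, 0.1, -2.0]
width: 21.8
finger_force: 59.0
```

Below 105.5 with no contact, so the plug is inside the rim. I continue to seat it.

Call:
{"method": "send_rows", "body": {
  "commands": [
    [[0,0,0.05],[0,0,0],0],
    [[0,0,0.03],[0,0,0],0],
    [[0,0,0],[0,0,0],0]
  ]
}}

```text
time: 29.55
tcp_pos: [462.4, 341.4, 99.7]
tool_rot: [0.0, 1.0, -0.0, -0.0]
contact_force: [0.0, -0.2, -1.3]
width: 21.4
finger_force: 59.0
```

Call:
{"method": "send_rows", "body": {
  "commands": [
    [[0,0,0.03],[0,0,0],0],
    [[0,0,0],[0,0,0],0],
    [[0,0,0],[0,0,0],0]
  ]
}}

```text
time: 29.85
tcp_pos: [462.5, 341.5, 99.5]
tool_rot: [-0.0, 1.0, -0.0, 0.0]
contact_force: [-1.2, 0.0, 1.7]
width: 21.7
finger_force: 59.4
```

Seated at z = 99.5 as predicted, with contact force. I release, rise, and retreat.

Call:
{"method": "send_rows", "body": {
  "commands": [
    [[0,0,0],[0,0,0],0.5],
    [[0,0,0],[0,0,0],1],
    [[0,0,0],[0,0,0],1],
    [[0,0,0],[0,0,0],1],
    [[0,0,0],[0,0,0],1],
    [[0,0,-0.3],[0,0,0],1],
    [[0,0,-0.7],[0,0,0],1],
    [[0,0,-0.9],[0,0,0],1],
    [[0,0,-0.9],[0,0,0],1],
    [[0,0,-0.9],[0,0,0],1],
    [[0,0,-0.9],[0,0,0],1],
    [[0,0.6,-0.3],[0,0,0],1],
    [[0,0.9,0],[0,0,0],1],
    [[0,0.9,0],[0,0,0],1],
    [[0,0.9,0],[0,0,0],1],
    [[0,0.9,0],[0,0,0],1],
    [[0,0.9,0],[0,0,0],1],
    [[0,0.9,0],[0,0,0],1],
    [[0,0.9,0],[0,0,0],1],
    [[0,0.9,0],[0,0,0],1]
  ]
}}

```text
time: 31.85
tcp_pos: [462.1, 184.0, 197.3]
tool_rot: [0.0, 1.0, -0.0, -0.0]
contact_force: [-0.2, -0.3, -0.4]
width: 85.1
finger_force: 0.0
```

Call:
{"method": "send_rows", "body": {
  "commands": [
    [[0,0.9,0],[0,0,0],1],
    [[0,0.9,0],[0,0,0],1],
    [[0,0.9,0],[0,0,0],1],
    [[0,0.9,0],[0,0,0],1],
    [[0,0.9,0],[0,0,0],1],
    [[0,0.9,0],[0,0,0],1],
    [[0,0.9,0],[0,0,0],1],
    [[0,0.9,0],[0,0,0],1],
    [[0,0.9,0],[0,0,0],1],
    [[0,0.9,0],[0,0,0],1],
    [[0,0.5,0],[0,0,0],1],
    [[0,0,0],[0,0,0],1],
    [[0,0,0],[0,0,0],1]
  ]
}}

```text
time: 33.15
tcp_pos: [462.2, -4.4, 197.2]
tool_rot: [-0.0, 1.0, -0.0, -0.0]
contact_force: [0.4, -0.5, 0.4]
width: 85.2
finger_force: 0.0
```

```bash
python3 - <<'E'
from h import *
s=snap('scene','s8');t=snap('top','t8')
def ell(d,box,thr):
    x0,y0,x1,y1=box;c=d['color'][y0:y1,x0:x1].astype(int);m=((c[...,0]-c[...,2])>thr).astype('uint8')*255
    u=(cv2.resize(m,None,fx=8,fy=8,interpolation=cv2.INTER_LINEAR)>127).astype('uint8')
    k=max(cv2.findContours(u,0,1)[0],key=cv2.contourArea);e=cv2.fitEllipse(k);kk=(k[:,0]+.5)/8-.5+[x0,y0]
    return (np.array(e[0])+.5)/8-.5+[x0,y0],np.array(e[1])/8,e[2],kk.min(0),kk.max(0)
e=ell(t,(150,238,200,288),12);print('top lid',e, atz(t,e[0],93))
e=ell(s,(225,180,285,215),50);print('scene lid',e)
th=np.linspace(0,6.28,200);q=np.vstack([proj(s,np.c_[462.6+48*np.cos(th),341.2+48*np.sin(th),0*th+z]) for z in(85,93)]);print(q.min(0),q.max(0))
# bystanders changed?
for A,B in((load('t0'),t),):
    df=np.abs(A['color'].astype(int)-B['color']).max(2)>40
    n,l,st,c=cv2.connectedComponentsWithStats(df.astype('uint8'));print([(r.tolist()) for r in st[1:] if r[4]>25])
E
```

```text
top lid (array([173.13195992, 261.97621346]), array([32.20576477, 32.92700195]), 27.44495391845703, array([156.5625, 245.5625]), array([189.4375, 278.4375])) [462.05388543 339.80013289]
scene lid (array([252.47575188, 196.33363152]), array([14.25983715, 26.36195946]), 89.6244888305664, array([238.5625, 187.5625]), array([266.4375, 202.4375]))
[238.20959851 192.5072052 ] [267.1628342  203.55738749]
[[232, 230, 85, 74, 1531], [158, 246, 31, 33, 729], [378, 249, 32, 31, 778], [320, 255, 15, 13, 127], [229, 301, 64, 122, 1449], [229, 317, 11, 12, 31], [315, 343, 243, 126, 4266], [95, 353, 255, 127, 10000], [536, 353, 20, 9, 87], [542, 360, 13, 11, 46], [472, 371, 16, 8, 75], [539, 371, 29, 36, 494], [483, 380, 7, 12, 37], [294, 385, 14, 17, 113], [221, 388, 13, 10, 78], [173, 392, 28, 23, 117], [481, 397, 13, 24, 161], [542, 404, 25, 9, 115], [223, 407, 11, 8, 28], [205, 416, 19, 28, 163], [477, 423, 21, 8, 90], [204, 447, 14, 16, 80]]
```

```bash
python3 -c "
from plant import arm
print(arm.hand_in())"
```

```text
the job is handed in; nothing more can be done
None
```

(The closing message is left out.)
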